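# Gauge a tube adapter and load it under the keeper

### The job

First swing the station's keeper frame up and over until it stays open by itself, and let go of it. Then feel how tall the loose tube adapter is by touching the step gauge and comparing it with the adapter's top, stand the adapter upright in the well meant for that height, let go, and finally swing the keeper back down so that its rod rests on the adapter and the keeper lies level. Leave the other things on the bench alone and do not tip the adapter over.

Things in the scene. Friction and masses are not known exactly. Their poses are not given: they have to be found in the camera images.
- keeper (a joint): angle (rad) of the keeper, a 200 g steel frame hinged at the back of the loading station. 0 = level; grows as its handle bar swings up and over; stops at -0.2 (down, wells empty) and 1.95 (leaning back, open). Its hinge is damped: below about 1.57 it sinks softly down, beyond it softly back to 1.95
- keeper_hinge (a point): middle of the keeper's hinge line, 93 mm above the bench, fixed to the station. y runs along the hinge; -x points level from the hinge over the wells to the handle side. At either end a post rises to 108 mm. The keeper's rod and handle bar are parallel to the hinge, their axes in one plane with it; the frame is open between them
- keeper_handle (a point): middle of the keeper's round handle bar (12 mm thick, 178 mm clear length between the side arms), 115 mm from the hinge line, at the frame's free end; moves and turns with the keeper
- keeper_rod (a point): middle of the keeper's round press rod (10 mm thick), 45 mm from the hinge line, which comes to rest on the adapter's top; moves with the keeper. At angle 0 its underside is 88 mm above the bench
- adapter (a point): point on the axis of the loose tube adapter, 30 mm above its foot, z up along it. An aluminium cylinder 30 mm wide, 50 tall, with a grey cap, 32 mm wide, 22 tall, telescoped over its top. Its overall height is set anew each time, from 60 to 72 mm; this point does not tell it. The cap does not slide under 100 N. About 120 g. It starts standing on the bench
- adapter_body: the same adapter; origin at the centre of its foot
- gauge: step gauge, a fixed steel block 92 x 44 mm on a 120 x 60 x 8 mm foot with two flat lands side by side along its x axis, the low one 64 mm and the high one 68 mm above the bench; origin under its middle
- gauge_low (a point): centre of the low land (46 x 44 mm), on its surface, 64 mm above the bench
- gauge_high (a point): centre of the high land (46 x 44 mm), on its surface, 68 mm above the bench
- well_shallow (a point): centre of the floor of the shallow well: a round hole 35 mm wide, 32 mm deep, in a fixed aluminium block 64 x 52 mm, top 58 mm above the bench, with one stud on its top at the handle side. For an adapter whose height is below the low land (60 to 64 mm); it then stands about 30 mm out. The three blocks stand in a row 54 mm apart under the rod, in changing order
- well_middle (a point): centre of the floor of the middle well: a round hole 35 mm wide, 36 mm deep, in a fixed aluminium block 64 x 52 mm, top 58 mm above the bench, with two studs on its top at the handle side. For an adapter whose height is between the two lands (64 to 68 mm); it then stands about 30 mm out. The three blocks stand in a row 54 mm apart under the rod, in changing order
- well_deep (a point): centre of the floor of the deep well: a round hole 35 mm wide, 40 mm deep, in a fixed aluminium block 64 x 52 mm, top 58 mm above the bench, with three studs on its top at the handle side. For an adapter whose height is above the high land (68 to 72 mm); it then stands about 30 mm out. The three blocks stand in a row 54 mm apart under the rod, in changing order
- sanitiser: bystander, leave alone: clear plastic bottle, 56 mm wide, 130 tall
- swab_jar: bystander, leave alone: glass jar with steel lid, 70 mm wide, 80 tall
- dish: bystander, leave alone: shallow steel bowl, 100 mm wide, 30 tall
- tape: bystander, leave alone: roll of paper tape lying flat, 70 mm wide, 20 tall
- spatula: bystander, leave alone: narrow steel lab spatula, 150 mm long, lying flat
- spare_tube: bystander, leave alone: clear tube, 16 mm wide, 90 long, lying

How it is judged:
On the way, in this order (a step that is already met when the one before it is completed fails the run):
1. the keeper stands open by itself (beyond 1.6 rad), not touched by the fingers (value of joint keeper above 1.6 rad and contact force between the fingers and keeper below 0.05 N), for 0.3 s.
2. the gauge is felt, with the fingers or with the adapter (over 0.5 N), while the keeper is open (value of joint keeper above 1.6 rad and contact force between any of the fingers, adapter_body and gauge above 0.5 N), for 0.02 s.
3. the adapter stands upright on the floor of a well, released, with the keeper still open (value of joint keeper above 1.6 rad and ((horizontal distance between adapter and well_shallow below 0.006 m and z of adapter in the frame of well_shallow between 0.026 and 0.033 m) or (horizontal distance between adapter and well_middle below 0.006 m and z of adapter in the frame of well_middle between 0.026 and 0.033 m) or (horizontal distance between adapter and well_deep below 0.006 m and z of adapter in the frame of well_deep between 0.026 and 0.033 m)) and angle between adapter's own z axis and vertical below 0.1 rad and contact force between the fingers and adapter_body below 0.05 N), for 0.2 s.
At the end, for the whole second after the job is handed in: the adapter stands upright (within 0.1 rad) on the floor of a well (axis within 6 mm of the well's), released and still, and the keeper resting on it lies level within 0.06 rad and is still (in a well that does not suit the adapter's height it does not lie level) (((horizontal distance between adapter and well_shallow below 0.006 m and z of adapter in the frame of well_shallow between 0.026 and 0.033 m) or (horizontal distance between adapter and well_middle below 0.006 m and z of adapter in the frame of well_middle between 0.026 and 0.033 m) or (horizontal distance between adapter and well_deep below 0.006 m and z of adapter in the frame of well_deep between 0.026 and 0.033 m)) and angle between adapter's own z axis and vertical below 0.1 rad and contact force between the fingers and adapter_body below 0.05 N and linear speed of adapter_body below 0.02 m/s and value of joint keeper between -0.06 and 0.06 rad and velocity of joint keeper between -0.05 and 0.05 rad/s); the robot touches nothing.
It fails at once if a bystander is moved more than 30 mm (distance of any of sanitiser, swab_jar, dish, tape, spatula, spare_tube from where it was at the start of the episode above 0.03 m).
It fails at once if the adapter is tipped over (more than 0.8 rad) (angle between adapter's own z axis and vertical above 0.8 rad).
It also fails if it takes over 72 s, if anything falls off the work surface, if the arm or the gripper's body presses on something with over 40 N, if the wrist force passes 120 N, or if a joint passes its speed limit or range.

### The arm

A 7-joint arm with a two-finger parallel gripper is mounted at the origin on the work surface. World frame = base frame: x ahead of the robot, y to its left, z up, the work surface at z = 0. Lengths are in m, angles in rad, forces in N, time in s.
With the tool pointing down it reaches from about 0.425 to 0.875 m from the base axis. Payload 9.9 kg.
Tool frame: the origin (TCP) lies at the very end of the fingers, on their centre line; the grasp point (between the pads) lies 19 mm behind it; z points along the fingers, y is the line along which they close (so a half turn about z gives the same grasp; the last joint's range is limited). The gripper opens to 85 mm and grips with 20 to 120 N. Pads are 22 mm wide; open, the fingers measure 114 mm over their backs; the gripper's body (76 mm by 85 mm) begins 54 mm behind the grasp point. The pads swing forward as they close: fully open they stand 13 mm farther back than shut.
Start: joints at [1.105, 0.576, 0.025, 1.437, -0.015, 1.129, -0.057], TCP at [0.252, -0.626, 0.231] pointing down, gripper open.
Joint ranges: [-2.76, 2.76], [-0.34, 2.15], [-1.52, 1.57], [0.19, 2.46], [-1.09, 4.23], [0.17, 1.99], [-2.82, 2.82]. Speed limits (rad/s): [2.22, 2.22, 3.01, 3.01, 3.14, 3.14, 3.14].

### API

Orientations are given as a unit quaternion [x, y, z, w].
In Python, from bench import r, imaging, masks_of, place_of gives the robot as it stands.
- The arm moves only by the shell command python3 -m creep 'ROWS'. ROWS is JSON, one flat list of numbers, 7 for each row, row after row: the shift along the world's x, y, z in mm, then the turn, a rotation vector about the world's x, y, z in degrees, then the opening in per cent of the stroke, from 0 (shut) to 100 (fully open). In form: [tx, ty, tz, wx, wy, wz, grip, tx, ty, tz, wx, wy, wz, grip, ...]. A call has 1 to 10 rows; each row shifts and turns the commanded pose from where the row before left it; what a row does not reach is not made up. A row lasts 1/10 s, in which the tool goes at most 50 mm and 8.59 degrees, less where a joint would pass 70% of its speed; a pose out of reach is approached as far as the arm can. A call with a gripper value outside its range is refused whole. The fingers move at their own pace and stop on an object; the grip force is fixed at half the most. Time passes only in rows, so rows that do not move let the fingers close. It gives the time, the measured TCP pose, the force, the opening and the grip force at its end, in the units of the state.
- r.observe(): the state, without advancing time (a new reading comes with each control period).
- imaging.grab_frame(name): name is "scene" or "top"; returns (picture, depth): 384x512x3 uint8, red, green, blue; 384x512 float32, m along the optical axis (not along the pixel's ray), 0 where there is no reading.
- imaging.camera_params(name): a dict with "fx", "fy", "cx", "cy" (pixels), "R" (3x3) and "t" (3): a world point X has camera coordinates R X + t. Camera axes: x right, y down, z forward; pixel columns grow to the right and rows downward; lengths in m; the calibration is good to about 2 mm. A picture is of the moment at which its call begins. camera_params takes no time and is no camera call.
- r.sign_off(): hands the job in; it is judged then, once.
Trained networks look in the newest picture that a camera, given by its name, has taken for a name from the list of things; names that differ only in an ending like _2 or _b are one class to them, and where a whole thing is asked for, a point or a joint stands for the part that bears it (a point fixed in the world has none). Each returns a list of dicts, best first, with "p" (0 to 1); they miss things now and then, are a little off and sometimes report something else, mostly with a low value. They report only what shows in the picture. A call takes as long as a camera call.
- masks_of(target, camera): "pixels" (384x512 bool, what is visible of it) and "box" ([left, top, right, bottom] in pixels, round what is visible of it).
- place_of(target, camera): "uv" ([column, row] in pixels: a listed point, or the origin of a listed thing).
The state is a dict: "t": time; "joints": joint angles; "qd": joint speeds; "tau": joint torques, N m; "tcp_pos": TCP position; "eef_rot": TCP orientation; "ft_force": force on the tool from outside, world axes, zero at the start; "ft_torque": the same for the moment, N m; "width": finger opening in m; "gripper_force": force on a finger pad.
Only numpy, scipy, OpenCV 4.12 (cv2) and the standard library are available. Lean on these libraries where they do the work, as an engineer would, in place of code of your own. Each camera call takes 0.05 s, during which the arm holds its last target. There are 200 camera calls.

## Working session

There is one attempt and no reset: what is moved stays moved. The work goes in short steps, Python scripts to look and compute and a shell command to move; the robot and the scene stay as the last step left them, time stands still between calls to the robot, and variables do not carry over. Pictures are saved under pics/ and viewed, at most 10 in all, crops included, and the job is handed in when it is done.

```bash
mkdir -p pics; cat > h.py <<'E'
import numpy as np,cv2
from bench import r,imaging,masks_of,place_of
def px2w(cam,u,v,z=None,d=None):
    c=imaging.camera_params(cam);R=np.array(c["R"]);t=np.array(c["t"])
    ray=R.T@np.array([(u-c["cx"])/c["fx"],(v-c["cy"])/c["fy"],1.]);o=-R.T@t
    if d is None: d=(z-o[2])/ray[2]
    return o+d*ray
def cloud(cam,dep):
    c=imaging.camera_params(cam);R=np.array(c["R"]);t=np.array(c["t"])
    v,u=np.mgrid[:384,:512]
    P=np.stack([(u-c["cx"])/c["fx"]*dep,(v-c["cy"])/c["fy"]*dep,dep],-1)
    return (P-t)@R
E
python3 - <<'E'
from h import *
ims=[]
for cam in("top","scene"):
    im,d=imaging.grab_frame(cam);np.save(cam+"_d.npy",d);ims.append(im)
    cv2.imwrite(f"pics/{cam}0.png",cv2.resize(im[:,:,::-1],(800,600)))
    W=cloud(cam,d)
    H={"keeper_hinge":.093,"keeper_handle":.07,"keeper_rod":.085,"adapter":.03,"gauge_low":.064,"gauge_high":.068,"well_shallow":.026,"well_middle":.022,"well_deep":.018,"gauge":0,"adapter_body":0}
    for n,z in H.items():
        for q in place_of(n,cam)[:2]:
            u,v=q["uv"];print(cam,n,round(q["p"],2),np.round((u,v)),np.round(px2w(cam,u,v,z),4),np.round(W[int(v),int(u)],3))
    for n in ["sanitiser","swab_jar","dish","tape","spatula","spare_tube"]:
        for q in masks_of(n,cam)[:1]:
            P=W[q["pixels"]];print(cam,n,round(q["p"],2),np.round(np.percentile(P,[3,97],axis=0),3).tolist())
E
```

```text
top keeper_hinge 0.9 [179. 186.] [0.5977 0.1903 0.093 ] [0.603 0.205 0.03 ]
top keeper_handle 0.75 [177. 232.] [0.4793 0.1973 0.07  ] [0.481 0.196 0.074]
top keeper_rod 0.88 [179. 205.] [0.5487 0.1904 0.085 ] [0.549 0.192 0.089]
top keeper_rod 0.38 [178. 232.] [0.4779 0.1927 0.085 ] [0.479 0.196 0.077]
top adapter 0.69 [165. 200.] [0.5646 0.2391 0.03  ] [0.563 0.233 0.058]
top adapter 0.47 [286. 207.] [ 0.5464 -0.0909  0.03  ] [ 0.547 -0.087  0.072]
top gauge_low 0.37 [385. 213.] [ 0.5288 -0.3527  0.064 ] [ 0.529 -0.351  0.068]
top gauge_high 0.8 [386. 208.] [ 0.5414 -0.3554  0.068 ] [ 0.542 -0.355  0.066]
top well_shallow 0.71 [180. 203.] [0.5565 0.2    0.026 ] [0.557 0.202 0.026]
top well_middle 0.96 [202. 208.] [0.5427 0.1376 0.022 ] [0.541 0.13  0.088]
top well_deep 0.69 [163. 203.] [0.556  0.2467 0.018 ] [0.554 0.231 0.088]
top gauge 0.97 [379. 218.] [ 0.5161 -0.3554  0.    ] [ 0.516 -0.337  0.062]
top adapter_body 0.61 [284. 212.] [ 0.5313 -0.0882  0.    ] [ 0.531 -0.081  0.073]
top sanitiser 0.71 [[0.474, 0.098, 0.072], [0.587, 0.292, 0.097]]
top swab_jar 0.65 [[0.703, -0.251,
[... 794 characters left out ...]
298. 203.] [0.5395 0.1472 0.022 ] [0.573 0.146 0.057]
scene well_deep 0.6 [334. 208.] [0.5402 0.26   0.018 ] [0.579 0.253 0.058]
scene well_deep 0.38 [388. 209.] [0.5209 0.4295 0.018 ] [0.506 0.432 0.004]
scene gauge 0.56 [151. 185.] [ 0.5064 -0.3528  0.    ] [ 0.561 -0.327  0.059]
scene adapter_body 0.54 [227. 203.] [ 0.5516 -0.0801  0.    ] [ 0.559 -0.08   0.012]
scene swab_jar 0.95 [[0.713, -0.251, 0.02], [0.77, -0.191, 0.083]]
scene dish 0.75 [[0.462, 0.387, 0.003], [0.548, 0.453, 0.032]]
scene tape 0.73 [[0.496, -0.113, -0.002], [0.559, -0.069, 0.074]]
scene spatula 0.43 [[0.371, -0.214, -0.002], [0.5, -0.201, 0.008]]
scene spare_tube 0.41 [[0.581, -0.178, 0.001], [0.664, -0.16, 0.019]]
```

View pics/top0.png

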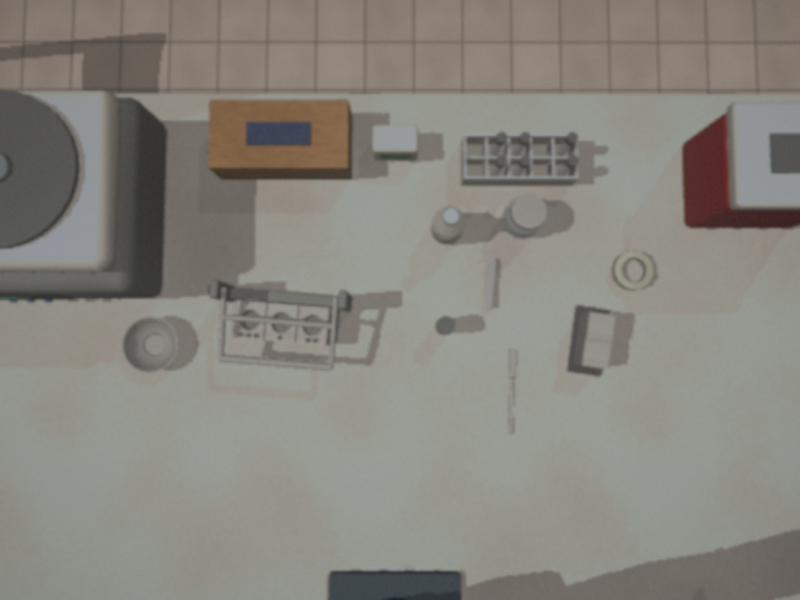

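View pics/scene0.png

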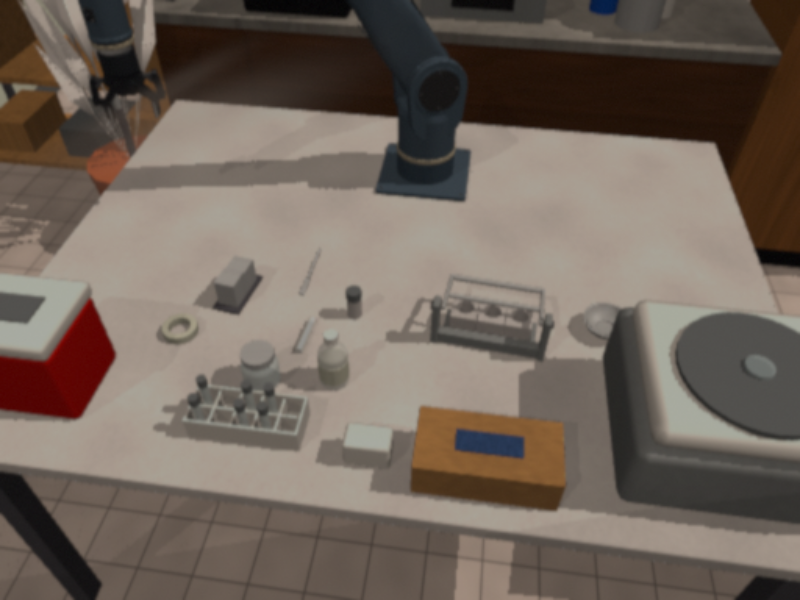

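```bash
python3 - <<'E'
from h import *
W=cloud("top",np.load("top_d.npy"))
def show(x0,x1,y0,y1,z0,z1,tag):
    m=(W[...,0]>x0)&(W[...,0]<x1)&(W[...,1]>y0)&(W[...,1]<y1)&(W[...,2]>z0)&(W[...,2]<z1)
    P=W[m];print(tag,len(P),P.mean(0).round(4),np.percentile(P,[2,98],axis=0).round(4).tolist());
    if len(P)>5: print(np.round(cv2.minAreaRect(P[:,:2].astype(np.float32)*1000)[0],1),cv2.minAreaRect(P[:,:2].astype(np.float32)*1000)[1:])
    return P
show(.46,.62,-.14,-.04,.045,.09,"adapter")
show(.44,.62,-.42,-.28,.055,.08,"gauge")
P=show(.455,.505,.05,.35,.06,.12,"handle")
print(np.polyfit(P[:,1],P[:,0],1))
P=show(.53,.57,.12,.27,.075,.12,"rod");print(np.polyfit(P[:,1],P[:,0],1))
show(.44,.66,.04,.36,.045,.064,"blocks")
show(.58,.66,.04,.36,.095,.125,"posts")
show(.6,.9,-.1,.5,.08,.2,"tall")
print(r.observe())
E
```

```text
adapter 115 [ 0.5433 -0.0852  0.0709] [[0.5288, -0.1001, 0.067], [0.5578, -0.0711, 0.075]]
[543.3 -85.6] ((29.133119583129883, 29.277605056762695), 0.23303964734077454)
gauge 620 [ 0.5182 -0.3428  0.0659] [[0.4736, -0.3674, 0.0574], [0.5625, -0.3189, 0.0715]]
[ 517.9 -344.1] ((45.70976257324219, 92.1399917602539), 81.45095825195312)
handle 387 [0.4827 0.1965 0.0755] [[0.4709, 0.1041, 0.0698], [0.5024, 0.294, 0.0812]]
[486.6 199.2] ((194.50184631347656, 34.38954162597656), 89.24211883544922)
[0.05848663 0.47116588]
rod 220 [0.5488 0.1941 0.088 ] [[0.5412, 0.1228, 0.0836], [0.5569, 0.2659, 0.0921]]
[548.9 194.3] ((148.19325256347656, 9.929313659667969), 85.31645965576172)
[0.08119291 0.53302119]
blocks 1000 [0.5489 0.1954 0.0578] [[0.5155, 0.1158, 0.0487], [0.5825, 0.2749, 0.0623]]
[560.3 188.3] ((212.9049072265625, 90.8465576171875), 84.7413101196289)
posts 160 [0.5957 0.2201 0.1046] [[0.5817, 0.0769, 0.0958], [0.615, 0.3062, 0.111]]
[590.5 191.5] ((232.73683166503906, 32.757850646972656), 85.0522232055664)
tall 5745 [0.771  0.3313 0.1257] [[0.6046, -0.0854, 0.0802], [0.8949, 0.4787, 0.1977]]
[750. 200.] ((299.924560546875, 599.26513671875), 0.010055037215352058)
{'t': 1.8, 'joints': array([ 1.10520641,  0.57565682,  0.02489667,  1.43709906, -0.01501887,
        1.12904368, -0.05649712]), 'qd': array([-0.0016382 ,  0.00133096, -0.0004036 , -0.00068719,  0.00018833,
        0.00035904,  0.00189935]), 'tau': array([ 4.39241412e-04, -7.65474415e+01,  2.24919297e+00, -2.86290497e+01,
        1.53244869e-02,  2.84212154e-03,  2.37850691e-05]), 'tcp_pos': array([ 0.25150134, -0.62638407,  0.23131813]), 'eef_rot': array([ 9.81835220e-01,  1.89735606e-01,  9.17539606e-06, -1.36338348e-05]), 'ft_force': array([-0.23180232, -0.52381734,  0.08996521]), 'ft_torque': array([-0.0162078 ,  0.02412065,  0.04472952]), 'gripper_force': 0.0, 'width': 0.0851951011215936}
```

The top view shows up = +x and left = +y. The station is at about px (280,325), with three blocks under the frame: three studs on the left, one in the middle and two on the right. The adapter is at (445,325), the gauge at (592,340), and the bystanders are clear of the route. The scene view agrees. I'll start with the keeper handle, at about (0.4815, 0.1995, 0.070), with the station yawed about -4.75°.

```bash
python3 -m creep '[25,33,0,0,0,3.2,50,25,33,0,0,0,3.2,50,25,33,0,0,0,3.2,50,25,33,0,0,0,3.2,50,25,33,0,0,0,3.2,50,25,33,0,0,0,3.2,50,25,33,0,0,0,3.2,50,25,33,0,0,0,3.2,50,25,33,0,0,0,3.2,50,25,33,0,0,0,3.2,50]'
python3 -m creep '[-2,49.5,0,0,0,3.14,50,-2,49.5,0,0,0,3.14,50,-2,49.5,0,0,0,3.14,50,-2,49.5,0,0,0,3.14,50,-2,49.5,0,0,0,3.14,50,-2,49.5,0,0,0,3.14,50,-2,49.5,0,0,0,3.14,50,-2,49.5,0,0,0,3.14,50,-2,49.5,0,0,0,3.14,50,-2,49.5,0,0,0,3.14,50]'
python3 -m creep '[0,0,0,0,0,0,50,0,0,0,0,0,0,50]'
```

```text
t: 2.8
tcp_pos: [0.5024, -0.2951, 0.2316]
eef_rot: [0.891, 0.454, 0.0, 0.0]
ft_force: [0.5, -0.8, -0.1]
width: 0.0426
gripper_force: 0.0
t: 3.8
tcp_pos: [0.4812, 0.2005, 0.2316]
eef_rot: [0.735, 0.678, 0.0, 0.0]
ft_force: [1.2, 0.2, -0.1]
width: 0.0431
gripper_force: 0.0
t: 4.0
tcp_pos: [0.4812, 0.1998, 0.2312]
eef_rot: [0.735, 0.678, -0.0, -0.0]
ft_force: [0.4, -0.4, 0.3]
width: 0.043
gripper_force: 0.0
```

```bash
python3 -m creep '[0,0,-40,0,0,0,50,0,0,-40,0,0,0,50,0,0,-40,0,0,0,50,0,0,-28,0,0,0,50,0,0,-15,0,0,0,50,0,0,-15,0,0,0,50,0,0,0,0,0,0,50]'
python3 -m creep '[0,0,0,0,0,0,0,0,0,0,0,0,0,0,0,0,0,0,0,0,0,0,0,0,0,0,0,0,0,0,0,0,0,0,0,0,0,0,0,0,0,0]'
```

```text
t: 4.7
tcp_pos: [0.4809, 0.1963, 0.0517]
eef_rot: [0.736, 0.676, -0.002, -0.0]
ft_force: [-0.7, 0.4, -0.2]
width: 0.0429
gripper_force: 0.0
t: 5.3
tcp_pos: [0.4799, 0.1982, 0.0542]
eef_rot: [0.736, 0.677, -0.001, -0.0]
ft_force: [-7.6, 0.1, 7.3]
width: 0.0096
gripper_force: 58.5
```

```bash
python3 -m creep '[-0.6,0,5.7,0,0,0,0,-0.6,0,5.7,0,0,0,0,-0.6,0.1,5.7,0,0,0,0,-0.5,0.1,5.7,0,0,0,0,1.1,-0.1,11.4,0,0,0,0,1.2,-0.1,11.4,0,0,0,0]'; python3 - <<'E'
from h import *
im,d=imaging.grab_frame("scene");cv2.imwrite("pics/s1.png",cv2.resize(im[150:270,250:400,::-1],(750,600)))
E
```

```text
t: 5.9
tcp_pos: [0.4792, 0.1983, 0.0992]
eef_rot: [0.735, 0.678, -0.002, -0.001]
ft_force: [-4.6, 0.4, -6.0]
width: 0.0098
gripper_force: 58.3
```

View pics/s1.png

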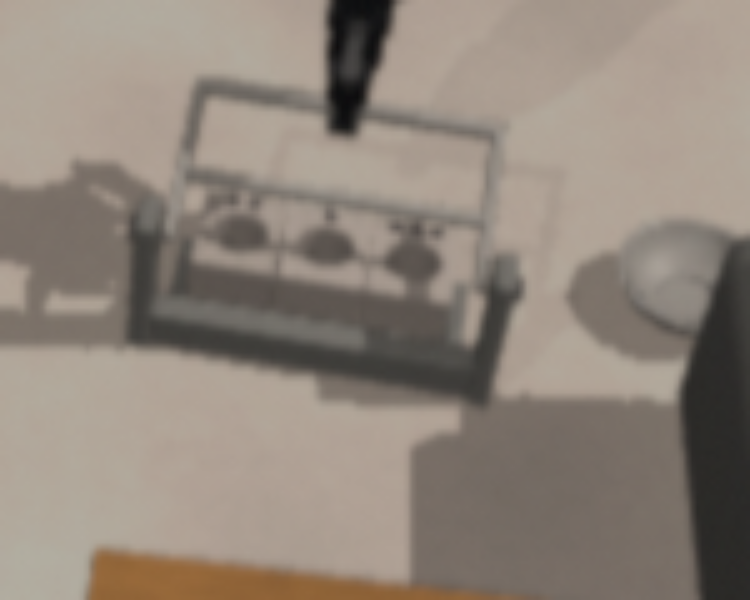

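The keeper is lifting with the grip: the handle bar is in the fingers at crop px (345,125). The stud counts from left to right are 2, 1 and 3, as found before. I'll continue along the arc.

```bash
python3 -m creep '[2.9,-0.2,11.2,0,0,0,0,4,-0.3,10.8,0,0,0,0,5,-0.4,10.3,0,0,0,0,6,-0.5,9.8,0,0,0,0,7,-0.6,9.1,0,0,0,0,7.8,-0.6,8.5,0,0,0,0,8.7,-0.7,7.6,0,0,0,0,9.3,-0.8,6.7,0,0,0,0,10,-0.8,5.7,0,0,0,0,10.4,-0.9,4.7,0,0,0,0]'
python3 -m creep '[10.9,-0.9,3.6,0,0,0,0,11.2,-0.9,2.5,0,0,0,0]'
```

```text
t: 6.95
tcp_pos: [0.5493, 0.1929, 0.1873]
eef_rot: [0.735, 0.678, -0.002, -0.0]
ft_force: [-4.3, -0.7, 11.9]
width: 0.0099
gripper_force: 61.0
t: 7.15
tcp_pos: [0.575, 0.1907, 0.1934]
eef_rot: [0.736, 0.677, 0.001, 0.001]
ft_force: [-2.8, 0.2, -3.3]
width: 0.0096
gripper_force: 59.9
```

```bash
python3 -m creep '[11.4,-1,1.3,0,0,0,0,11.4,-1,0.4,0,0,0,0,9,-0.8,-0.5,0,0,0,0,8,-0.7,-1.2,0,0,0,0,0,0,0,0,0,0,0,0,0,0,0,0,0,60,0,0,0,0,0,0,60,0,0,0,0,0,0,60,0,0,25,0,0,0,60,0,0,35,0,0,0,60]'
python3 -m creep '[-20,-40,20,0,0,0,30,-15,-47,10,0,0,0,0,-10,-49,0,0,0,0,0]'
python3 - <<'E'
from h import *
im,d=imaging.grab_frame("scene");cv2.imwrite("pics/s2.png",cv2.resize(im[110:270,200:400,::-1],(750,600)))
im,d=imaging.grab_frame("top");W=cloud("top",d)
P=W[(W[...,0]>.6)&(W[...,0]<.68)&(W[...,1]>.09)&(W[...,1]<.3)&(W[...,2]>.15)&(W[...,2]<.24)];print(len(P),P.mean(0),P.max(0))
m=(W[...,0]>.5)&(W[...,0]<.59)&(W[...,1]>-.13)&(W[...,1]<-.05)&(W[...,2]>.06)&(W[...,2]<.08);print(W[m].mean(0))
E
```

```text
t: 8.15
tcp_pos: [0.6133, 0.1869, 0.2482]
eef_rot: [0.736, 0.677, -0.002, -0.001]
ft_force: [0.5, 0.8, 1.1]
width: 0.0513
gripper_force: 0.0
t: 8.45
tcp_pos: [0.5691, 0.0515, 0.2812]
eef_rot: [0.735, 0.678, 0.001, 0.001]
ft_force: [1.5, -0.1, 0.3]
width: 0.0076
gripper_force: 0.0
200 [0.63706337 0.25666697 0.19703109] [0.64789732 0.28486247 0.2103973 ]
[ 0.54314561 -0.08527931  0.070805  ]
```

View pics/s2.png

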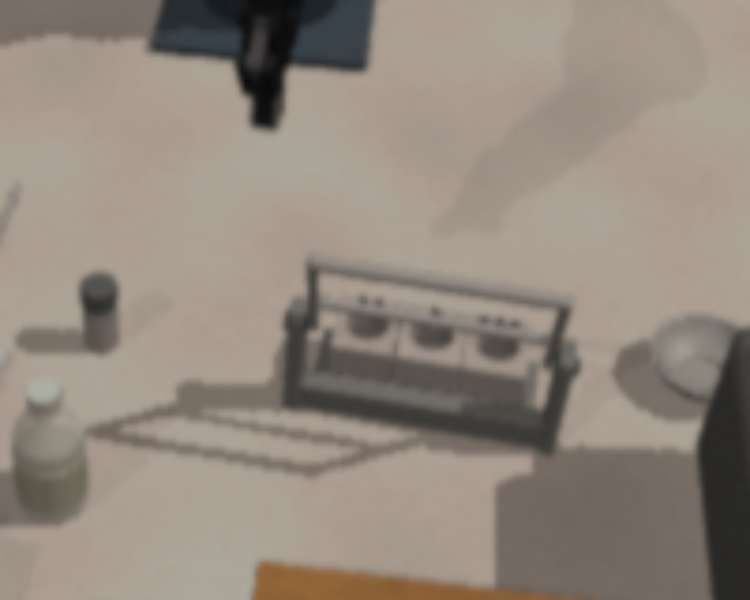

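The keeper stands open with its handle at x≈0.637, z≈0.20, and the adapter at (0.543, -0.085) is undisturbed. Next I'll touch the gauge with the fingers shut.

```bash
python3 -m creep '[-8.2,-43.6,0,0,0,0,0,-8.2,-43.6,0,0,0,0,0,-8.2,-43.6,0,0,0,0,0,-8.2,-43.6,0,0,0,0,0,-8.2,-43.6,0,0,0,0,0,-8.2,-43.6,0,0,0,0,0,-8.2,-43.6,0,0,0,0,0,-8.2,-43.6,-40,0,0,0,0,-8.2,-43.6,-40,0,0,0,0]'
python3 -m creep '[0,0,-40,0,0,0,0,0,0,-40,0,0,0,0,0,0,-30,0,0,0,0,0,0,-15,0,0,0,0,0,0,-5,0,0,0,0,0,0,0,0,0,0,0]'
```

```text
t: 9.45
tcp_pos: [0.4985, -0.3282, 0.2124]
eef_rot: [0.736, 0.677, 0.0, 0.001]
ft_force: [0.8, -0.5, -1.0]
width: 0.0004
gripper_force: 0.0
t: 10.05
tcp_pos: [0.4984, -0.3261, 0.082]
eef_rot: [0.736, 0.677, -0.0, -0.0]
ft_force: [0.2, -0.4, 0.4]
width: 0.0002
gripper_force: 0.0
```

```bash
for i in 1 2 ; do python3 -m creep '[0,0,-1,0,0,0,0,0,0,0,0,0,0,0]'|egrep 'tcp|ft_'; done
```

```text
tcp_pos: [0.4991, -0.3266, 0.0825]
ft_force: [-0.3, 1.1, -0.9]
tcp_pos: [0.4986, -0.3265, 0.0808]
ft_force: [0.5, 0.9, 0.6]
```

```bash
python3 -m creep '[-3,-13,-6,0,0,0,0,0,0,-6,0,0,0,0,0,0,0,0,0,0,0]'|egrep 'tcp|ft_'; for i in 1 2 3 4 5 ; do python3 -m creep '[0,0,-1,0,0,0,0,0,0,0,0,0,0,0]'|egrep 'tcp|ft_'; done
```

```text
tcp_pos: [0.4944, -0.3399, 0.0671]
ft_force: [0.2, 0.9, 0.0]
tcp_pos: [0.4956, -0.3391, 0.0672]
ft_force: [-0.4, 0.2, 0.3]
tcp_pos: [0.4956, -0.3392, 0.0664]
ft_force: [0.7, 0.7, -0.1]
tcp_pos: [0.4955, -0.3393, 0.0653]
ft_force: [-1.3, 0.1, -0.0]
tcp_pos: [0.4954, -0.3393, 0.0643]
ft_force: [-0.5, -0.5, -0.6]
tcp_pos: [0.4955, -0.3393, 0.0642]
ft_force: [-2.8, 2.4, 9.5]
```

```bash
python3 -m creep '[0,0,40,0,0,0,0,0,0,30,0,0,0,0,6,31.7,0,0,0,8.2,0,6,31.7,0,0,0,8.2,0,6,31.7,0,0,0,8.2,0,6,31.7,0,0,0,8.2,0,6,31.7,0,0,0,8.2,0,6,31.7,0,0,0,8.2,0,6,31.7,0,0,0,8.2,0,6,31.7,0,0,0,8.2,0]'|egrep 'tcp|ft_|rot'
python3 -m creep '[0,0,-20,0,0,8.2,0,0,0,-20,0,0,8.2,0,0,0,-10,0,0,8.2,0,0,0,0,0,0,0,0,0,0,0,0,0,0,0]'|egrep 'tcp|ft_|rot'
```

```text
tcp_pos: [0.5436, -0.0846, 0.1335]
eef_rot: [0.249, 0.969, -0.0, 0.0]
ft_force: [0.7, 0.0, 0.3]
tcp_pos: [0.5435, -0.0857, 0.0835]
eef_rot: [0.042, 0.999, 0.0, -0.0]
ft_force: [0.1, -0.3, 0.1]
```

```bash
python3 -m creep '[0,0,-5,0,0,0,0,0,0,-4,0,0,0,0,0,0,0,0,0,0,0]'|egrep 'tcp|ft_'; for i in 1 2 3; do python3 -m creep '[0,0,-1,0,0,0,0,0,0,0,0,0,0,0]'|egrep 'tcp|ft_'; done
```

```text
tcp_pos: [0.5433, -0.0858, 0.0742]
ft_force: [-0.5, -0.4, -0.3]
tcp_pos: [0.5435, -0.0857, 0.0734]
ft_force: [0.8, -0.5, 0.7]
tcp_pos: [0.5435, -0.0858, 0.0723]
ft_force: [0.8, 0.1, 0.2]
tcp_pos: [0.5435, -0.0858, 0.0713]
ft_force: [-0.3, 0.4, 0.9]
```

```bash
for i in 1 2; do python3 -m creep '[0,0,-1,0,0,0,0,0,0,0,0,0,0,0]'|egrep 'tcp|ft_'; done
```

```text
tcp_pos: [0.5439, -0.0857, 0.071]
ft_force: [-1.6, 0.9, 7.1]
tcp_pos: [0.5444, -0.0856, 0.0709]
ft_force: [-3.6, 0.1, 18.0]
```

Touching gave the gauge's low land at z=0.0642 and the adapter's top at 0.071. The adapter is about 71 mm tall, so it goes in the deep well (three studs, y≈0.248). Now I'll grip it.

```bash
python3 -m creep '[0,0,8,0,0,0,0,0,0,30,0,0,0,0,0,0,0,0,0,0,75,0,0,0,0,0,0,75,0,0,0,0,0,0,75,0,0,0,0,0,0,75,0,0,-20,0,0,0,75,0,0,-20,0,0,0,75,0,0,-15,0,0,0,75,0,0,-6,0,0,0,75]'|egrep 'tcp|ft_|wid'
python3 -m creep '[0,0,0,0,0,0,75,0,0,0,0,0,0,0,0,0,0,0,0,0,0,0,0,0,0,0,0,0,0,0,0,0,0,0,0,0,0,0,0,0,0,0]'
```

```text
tcp_pos: [0.5425, -0.0857, 0.0446]
ft_force: [-0.6, -0.3, 0.5]
width: 0.0639
t: 16.15
tcp_pos: [0.5441, -0.0858, 0.0473]
eef_rot: [0.04, 0.999, -0.0, 0.001]
ft_force: [-0.5, 0.2, 6.9]
width: 0.0302
gripper_force: 59.1
```

```bash
python3 -m creep '[0,0,10,0,0,0,0,0,0,30,0,0,0,0,0,0,40,0,0,0,0,0,0,10,0,0,0,0]'|egrep 'tcp|ft_|wid'
python3 - <<'E'
from h import *
for cam in("top","scene"):
  im,d=imaging.grab_frame(cam);W=cloud(cam,d)
  if cam=="top": cv2.imwrite("pics/t3.png",cv2.resize(im[170:240,135:225,::-1],(770,600),interpolation=cv2.INTER_CUBIC))
  H={"well_shallow":.026,"well_middle":.022,"well_deep":.018,"adapter":.12,"keeper_hinge":.093}
  for n,z in H.items():
    for q in place_of(n,cam)[:2]:
        u,v=q["uv"];print(cam,n,round(q["p"],2),np.round((u,v)),np.round(px2w(cam,u,v,z),4))
  if cam=="top":
    g=lambda z0,z1,x0=.5,x1=.59,y0=.08,y1=.31:W[(W[...,0]>x0)&(W[...,0]<x1)&(W[...,1]>y0)&(W[...,1]<y1)&(W[...,2]>z0)&(W[...,2]<z1)]
    B=g(.053,.063); r_=cv2.minAreaRect((B[:,:2]*1000).astype(np.float32));print(r_)
    P=g(-.01,.048,.525,.575,.09,.28)
    for c in(.14,.194,.248):
        Q=P[abs(P[:,1]-c)<.025];print(c,len(Q),np.median(Q,0),cv2.minEnclosingCircle((Q[:,:2]*1000).astype(np.float32)) if len(Q) else 0)
E
```

```text
tcp_pos: [0.5452, -0.0852, 0.1405]
ft_force: [0.0, 0.6, -1.3]
width: 0.0304
top well_shallow 0.93 [181. 205.] [0.5521 0.1974 0.026 ]
top well_middle 0.57 [202. 209.] [0.5394 0.1379 0.022 ]
top well_deep 0.68 [166. 205.] [0.5519 0.2405 0.018 ]
top keeper_hinge 0.89 [178. 187.] [0.5951 0.1915 0.093 ]
((547.6532592773438, 190.3162384033203), (209.9009246826172, 63.910030364990234), 85.34452819824219)
0.14 142 [0.54322798 0.1442857  0.02305115] ((541.2523193359375, 135.80357360839844), 24.09519386291504)
0.194 125 [0.54860137 0.20072884 0.02667954] ((546.8326416015625, 191.130859375), 22.599199295043945)
0.248 126 [0.55418608 0.25679439 0.01918225] ((551.3761596679688, 245.10452270507812), 22.42091941833496)
scene well_shallow 0.54 [313. 206.] [0.5489 0.1945 0.026 ]
scene well_middle 0.63 [300. 207.] [0.5556 0.1536 0.022 ]
scene well_deep 0.52 [335. 205.] [0.5264 0.2647 0.018 ]
scene adapter 0.6 [315. 193.] [0.5849 0.1925 0.12  ]
scene adapter 0.5 [225. 171.] [ 0.529  -0.0886  0.12  ]
scene keeper_hinge 0.82 [313. 200.] [0.5891 0.19   0.093 ]
```

View pics/t3.png

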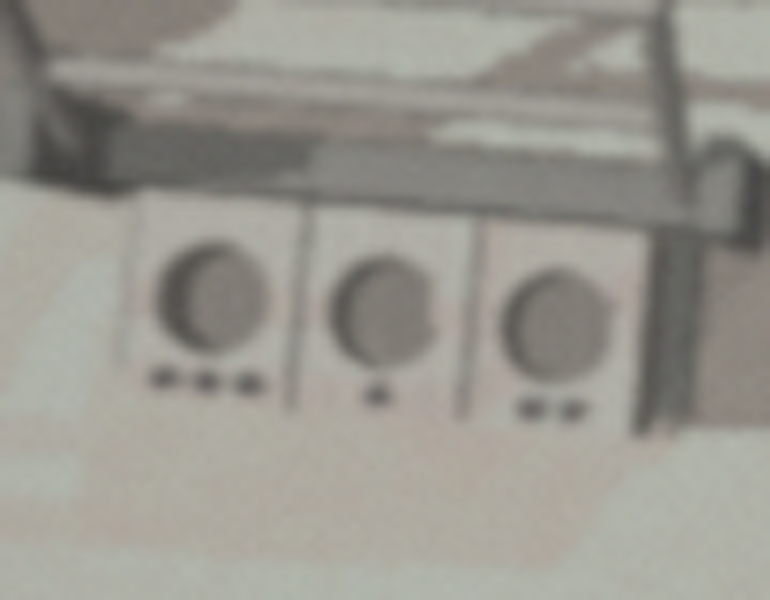

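The three rims are clear. The deep well is the left one, centred at crop px (212,298), and the other two are at (382,312) and (557,325). I'll project them onto z=0.058.

```bash
python3 - <<'E'
from h import *
P=[px2w("top",(a+.5)/8.5556-.5+135,(b+.5)/8.5714-.5+170,.058) for a,b in((212,298),(382,312),(557,325))]
print(np.round(P,4)); 
E
```

```text
[[0.5519 0.248  0.058 ]
 [0.5476 0.1949 0.058 ]
 [0.5436 0.1402 0.058 ]]
```

```bash
python3 -m creep '[1,37,0,0,0,0,0,1,37,0,0,0,0,0,1,37,0,0,0,0,0,1,37,0,0,0,0,0,1,37,0,0,0,0,0,1,37,0,0,0,0,0,1,37,0,0,0,0,0,1,37,0,0,0,0,0,0.5,37.5,0,0,0,0,0,0,0,0,0,0,0,0]'
python3 -m creep '[0,0,0,0,0,0,0]'|egrep tcp;python3 -m creep '[0,0,0,0,0,0,0]'|egrep tcp
```

```text
t: 18.15
tcp_pos: [0.5505, 0.255, 0.1368]
eef_rot: [0.036, 0.999, 0.003, -0.0]
ft_force: [0.0, -0.2, -1.3]
width: 0.0303
gripper_force: 59.9
tcp_pos: [0.5515, 0.2488, 0.136]
tcp_pos: [0.5521, 0.2465, 0.1359]
```

```bash
python3 -m creep '[0,0,-10,0,0,0,0,0,0,-10,0,0,0,0,0,0,-4,0,0,0,0,0,0,0,0,0,0,0,0,0,0,0,0,0,0,0,0,0,0,0,0]'|egrep tcp;python3 -m creep '[0,0,0,0,0,0,0]'|egrep tcp;python3 -m creep '[0,0,0,0,0,0,0]'|egrep 'tcp|ft_|rot'
```

```text
tcp_pos: [0.5523, 0.2461, 0.1361]
tcp_pos: [0.5523, 0.2464, 0.1363]
eef_rot: [0.04, 0.999, -0.0, 0.0]
ft_force: [0.2, -0.0, -1.7]invalid input at $: expected a multiple of 7 numbers
```

```bash
python3 -m creep '[0.5,1.6,-10,0,0,0,0,0,0,-10,0,0,0,0,0,0,-4,0,0,0,0,0,0,0,0,0,0,0,0,0,0,0,0,0,0]'|egrep 'tcp|ft_';python3 -m creep '[0,0,-4,0,0,0,0,0,0,-4,0,0,0,0,0,0,0,0,0,0,0]'|egrep 'tcp|ft_';python3 -m creep '[0,0,-2,0,0,0,0,0,0,0,0,0,0,0]'|egrep 'tcp|ft_'
```

```text
tcp_pos: [0.5524, 0.2495, 0.1122]
ft_force: [0.0, -0.4, -0.9]
tcp_pos: [0.5522, 0.2491, 0.1038]
ft_force: [-0.4, -0.4, -2.2]
tcp_pos: [0.5524, 0.2493, 0.1022]
ft_force: [1.4, 0.1, -1.2]
```

```bash
python3 -m creep '[0.3,-1,-3,0,0,0,0,0,0,-3,0,0,0,0,0,0,0,0,0,0,0]'|egrep 'tcp|ft_';python3 -m creep '[0,0,-4,0,0,0,0,0,0,-4,0,0,0,0,0,0,0,0,0,0,0]'|egrep 'tcp|ft_'
```

```text
tcp_pos: [0.5526, 0.2481, 0.0958]
ft_force: [0.6, -0.5, -1.5]
tcp_pos: [0.5524, 0.2481, 0.0877]
ft_force: [0.2, 0.7, -1.0]
```

Entering cleanly. The floor should come at TCP z≈0.0645.

```bash
python3 -m creep '[0,0,-5,0,0,0,0,0,0,-5,0,0,0,0,0,0,-5,0,0,0,0,0,0,-4,0,0,0,0,0,0,0,0,0,0,0]'|egrep 'tcp|ft_';for i in 1 2 3; do python3 -m creep '[0,0,-1,0,0,0,0,0,0,0,0,0,0,0]'|egrep 'tcp|ft_';done
```

```text
tcp_pos: [0.5524, 0.2481, 0.0686]
ft_force: [0.4, -0.4, -2.3]
tcp_pos: [0.5528, 0.2484, 0.0684]
ft_force: [0.7, -0.1, -1.8]
tcp_pos: [0.5528, 0.2483, 0.0673]
ft_force: [-0.2, -0.1, -1.5]
tcp_pos: [0.5527, 0.2483, 0.0663]
ft_force: [-0.2, 0.1, -1.3]
```

```bash
for i in 1 2; do python3 -m creep '[0,0,-1,0,0,0,0,0,0,0,0,0,0,0]'|egrep 'tcp|ft_';done
```

```text
tcp_pos: [0.5529, 0.2484, 0.0654]
ft_force: [-0.0, 0.2, -1.0]
tcp_pos: [0.5531, 0.2484, 0.0653]
ft_force: [-2.1, -2.1, 10.0]
```

```bash
python3 -m creep '[0,0,0.5,0,0,0,65,0,0,0,0,0,0,65,0,0,0,0,0,0,65,0,0,0,0,0,0,65,0,0,15,0,0,0,65,0,0,30,0,0,0,65,0,0,40,0,0,0,65,0,0,45,0,0,0,65,0,0,45,0,0,0,0,-15,-30,30,0,0,0,0]'
python3 - <<'E'
from h import *
im,d=imaging.grab_frame("scene");cv2.imwrite("pics/s4.png",cv2.resize(im[110:270,250:400,::-1],(640,600)))
im,d=imaging.grab_frame("top");W=cloud("top",d)
P=W[(abs(W[...,0]-.552)<.025)&(abs(W[...,1]-.248)<.025)&(W[...,2]>.08)&(W[...,2]<.1)];print(len(P),P.mean(0))
E
```

```text
t: 22.65
tcp_pos: [0.5382, 0.2226, 0.2743]
eef_rot: [0.037, 0.999, 0.003, 0.002]
ft_force: [1.3, -0.3, 0.8]
width: 0.0271
gripper_force: 0.0
33 [0.56223885 0.24750548 0.08911452]
```

View pics/s4.png

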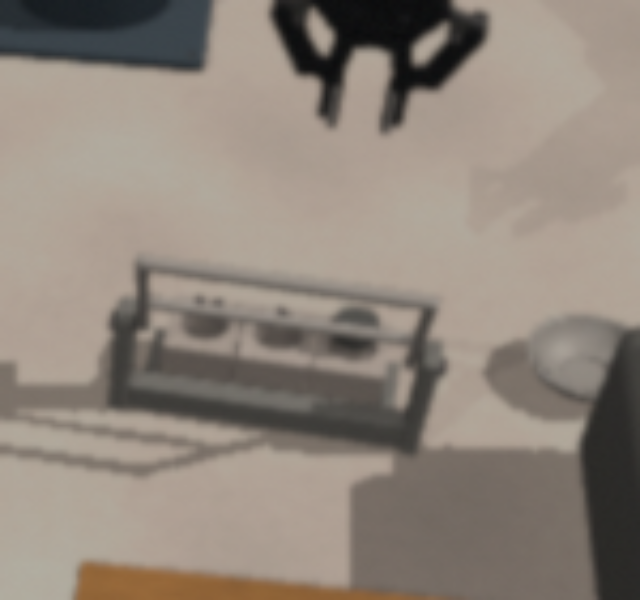

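The adapter stands in the deep (three-stud) well with its top at z≈0.089, at crop px (355,330). Now I'll return to the handle at (0.636, 0.187, 0.200).

```bash
python3 -m creep '[9.7,-3.6,0,0,0,-8.2,55,9.7,-3.6,0,0,0,-8.2,55,9.7,-3.6,0,0,0,-8.2,55,9.7,-3.6,0,0,0,-8.2,55,9.7,-3.6,0,0,0,-8.2,55,9.7,-3.6,0,0,0,-8.2,55,9.7,-3.6,0,0,0,-8.2,55,9.7,-3.6,0,0,0,-8.2,55,9.7,-3.6,0,0,0,-8.2,55,9.7,-3.6,0,0,0,-8.2,55]'
python3 -m creep '[0,0,0,0,0,-8.2,55,0,0,0,0,0,0,55,0,0,0,0,0,0,55,0,0,0,0,0,0,55]'
```

```text
t: 23.75
tcp_pos: [0.6348, 0.1826, 0.2697]
eef_rot: [0.687, 0.726, -0.0, -0.0]
ft_force: [-0.4, -0.2, -0.1]
width: 0.0471
gripper_force: 0.0
t: 24.15
tcp_pos: [0.6344, 0.1827, 0.2698]
eef_rot: [0.734, 0.679, -0.0, -0.0]
ft_force: [0.2, -0.2, -0.4]
width: 0.047
gripper_force: 0.0
```

```bash
python3 -m creep '[1.6,3,-30,0,0,0,55,0,0,-30,0,0,0,55,0,0,-17,0,0,0,55,0,0,-9,0,0,0,55,0,0,0,0,0,0,55,0,0,0,0,0,0,55]'
python3 -m creep '[0,0,0,0,0,0,0,0,0,0,0,0,0,0,0,0,0,0,0,0,0,0,0,0,0,0,0,0,0,0,0,0,0,0,0]'
```

```text
t: 24.75
tcp_pos: [0.6368, 0.1856, 0.1848]
eef_rot: [0.735, 0.678, 0.001, 0.0]
ft_force: [-0.1, 0.5, -0.5]
width: 0.0471
gripper_force: 0.0
t: 25.25
tcp_pos: [0.6347, 0.1857, 0.1849]
eef_rot: [0.735, 0.678, -0.001, -0.001]
ft_force: [-9.2, -0.9, 8.0]
width: 0.0096
gripper_force: 58.7
```

```bash
python3 -m creep '[-10.8,0.9,3.7,0,0,0,0,-11.2,0.9,2.7,0,0,0,0,-11.4,0.9,1.4,0,0,0,0,-11.5,1,0.4,0,0,0,0,-11.5,1,-0.8,0,0,0,0,-11.3,0.9,-2,0,0,0,0,-11.1,0.9,-3.1,0,0,0,0,-10.7,0.9,-4.1,0,0,0,0]'
python3 -m creep '[-10.2,0.8,-5.2,0,0,0,0,-9.7,0.8,-6.3,0,0,0,0,-9,0.7,-7.1,0,0,0,0,-8.2,0.7,-8,0,0,0,0,-7.5,0.6,-8.8,0,0,0,0,-6.4,0.5,-9.5,0,0,0,0]'|egrep 'tcp|ft_|wid'
```

```text
t: 26.05
tcp_pos: [0.5461, 0.1929, 0.1829]
eef_rot: [0.736, 0.677, 0.001, 0.0]
ft_force: [2.9, -0.2, 1.8]
width: 0.0095
gripper_force: 62.8
tcp_pos: [0.495, 0.197, 0.1365]
ft_force: [5.3, 1.8, -0.8]
width: 0.0096
```

```bash
python3 -m creep '[-5.6,0.4,-10.1,0,0,0,0,-4.4,0.4,-10.6,0,0,0,0,-3.4,0.3,-10.9,0,0,0,0,-2.3,0.2,-8,0,0,0,0,0,0,0,0,0,0,0]'|egrep 'tcp|ft_|wid'
python3 -m creep '[-0.5,0,-3,0,0,0,0,-0.3,0,-3,0,0,0,0,0,0,0,0,0,0,0]'|egrep 'tcp|ft_|wid'
```

```text
tcp_pos: [0.4797, 0.1982, 0.0965]
ft_force: [1.2, 2.0, 0.9]
width: 0.0096
tcp_pos: [0.4789, 0.1983, 0.0914]
ft_force: [-2.3, 1.6, 3.5]
width: 0.0096
```

```bash
python3 -m creep '[-0.2,0,-3,0,0,0,0,-0.1,0,-3,0,0,0,0,0,0,0,0,0,0,0,0,0,0,0,0,0,55,0,0,0,0,0,0,55,0,0,0,0,0,0,55,0,0,0,0,0,0,55,0,0,20,0,0,0,55,0,0,40,0,0,0,55,-10,0,45,0,0,0,55]'|egrep 'tcp|ft_|wid'
python3 -m creep '[-20,0,45,0,0,0,55,0,0,0,0,0,0,55,0,0,0,0,0,0,55,0,0,0,0,0,0,55,0,0,0,0,0,0,55,0,0,0,0,0,0,55,0,0,0,0,0,0,55,0,0,0,0,0,0,55]'|egrep 'tcp|ft_|wid'
python3 - <<'E'
from h import *
im,d=imaging.grab_frame("scene");cv2.imwrite("pics/s5.png",cv2.resize(im[150:270,250:400,::-1],(750,600)))
im,d=imaging.grab_frame("top");W=cloud("top",d)
cv2.imwrite("pics/t5.png",cv2.resize(im[170:250,135:225,::-1],(675,600),interpolation=cv2.INTER_CUBIC))
def f(a,b,c,e):
    P=W[(W[...,0]>a)&(W[...,0]<b)&(W[...,1]>c)&(W[...,1]<e)&(W[...,2]>.07)&(W[...,2]<.14)];print(len(P),P.mean(0),np.percentile(P[:,2],[10,50,90]))
f(.455,.505,.11,.17);f(.455,.505,.23,.28);f(.535,.56,.15,.22)
E
```

```text
tcp_pos: [0.4692, 0.1976, 0.1909]
ft_force: [0.7, -0.1, 0.3]
width: 0.0469
tcp_pos: [0.449, 0.1981, 0.2351]
ft_force: [0.0, -0.4, -0.6]
width: 0.0472
111 [0.47375558 0.13932848 0.09989153] [0.09735536 0.10006078 0.10247121]
16 [0.48690497 0.27480735 0.09923495] [0.09498079 0.09963447 0.10198464]
104 [0.54715943 0.1848394  0.0976792 ] [0.09489569 0.0979622  0.10033073]
```

View pics/s5.png

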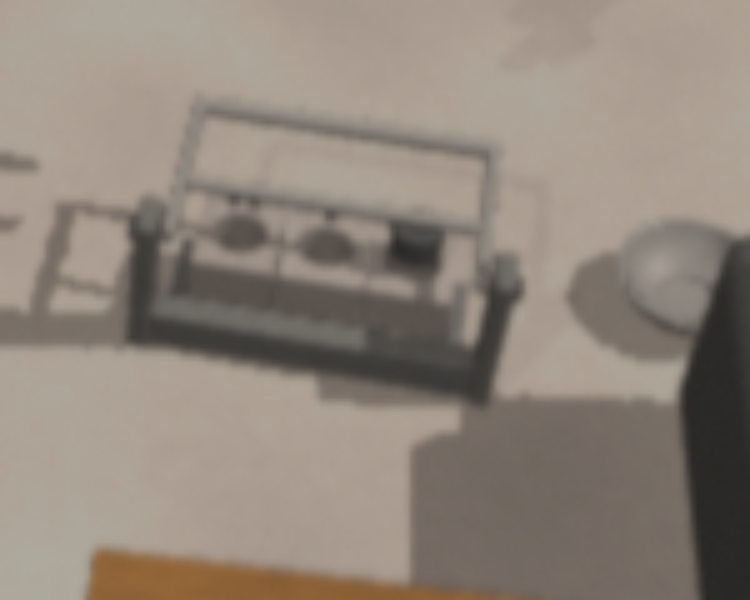

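The keeper lies level on the adapter's cap: bar top at z≈0.0999 against 0.099 for level, with the rod on the cap at crop px (415,225). I'll let it settle for a second and hand in.

```bash
python3 -m creep '[0,0,0,0,0,0,55,0,0,0,0,0,0,55,0,0,0,0,0,0,55,0,0,0,0,0,0,55,0,0,0,0,0,0,55,0,0,0,0,0,0,55,0,0,0,0,0,0,55,0,0,0,0,0,0,55,0,0,0,0,0,0,55,0,0,0,0,0,0,55]'|egrep 'tcp|ft_|wid'
python3 -c "from bench import r; print(r.sign_off())"
```

```text
tcp_pos: [0.4491, 0.1981, 0.2356]
ft_force: [-1.5, 0.1, -0.2]
width: 0.0471
the job is handed in; nothing more can be done
None
```

Job handed in, verdict not shown: the adapter measured about 71 mm, so it stands released in the deep well, and the keeper rests on it level to about 0.01 rad by the depth image.

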